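Pin the stacked slice frames in line

ROBOT

A 6-joint arm with a two-finger parallel gripper is mounted at the origin on a cart in front of the work surface, level with it; the furniture and walls round the work are solid. World frame = base frame: x ahead of the robot, y to its left, z up, the work surface at z = 0. Lengths are in m, angles in rad, forces in N, time in s.
With the tool pointing down it reaches from about 0.35 to 0.85 m from the base axis. Payload 8.1 kg.
Tool frame: the origin (TCP) lies at the very end of the fingers, on their centre line; the grasp point (between the pads) lies 19 mm behind it; z points along the fingers, y is the line along which they close (so a half turn about z gives the same grasp; the last joint's range is limited). The gripper opens to 93 mm and grips with 3 to 60 N. Pads are 15 mm wide; open, the fingers measure 128 mm over their backs; the gripper's body (75 mm by 188 mm) begins 65 mm behind the grasp point.
Start: joints at [-1.375, 0.13, 1.488, -0, 1.523, -0.085], TCP at [0.166, -0.576, 0.219] pointing down, gripper open.
Joint ranges: [-2.96, 2.96], [-0.89, 2.26], [0.02, 2.5], [-1.34, 4.48], [0, 2.73], [-2.66, 2.66]. Speed limits (rad/s): [2.39, 2.39, 2.79, 3.14, 3.14, 3.14].

INTERFACE

Orientations are given as a rotation vector (axis times angle).
In Python, from plant import monitor, eyes, ticket gives the robot as it stands.
- The arm moves only by the tool arm_command, never from a script. Its argument "deltas" is a list that holds one entry, the list of rows, each a list of 6 numbers: the shift along the world's x, y, z in cm, then the turn, a rotation vector about the world's x, y, z in degrees. In form: [[[tx, ty, tz, rx, ry, rz], ...]]. A call has 1 to 12 rows; each row shifts and turns the commanded pose from where the row before left it; what a row does not reach is not made up. A row lasts 1/12 s, in which the tool goes at most 41.7 mm and 7.16 degrees, less where a joint would pass 70% of its speed; a pose out of reach is approached as far as the arm can. A call is refused whole if a number of a shift passes 4.17 or a number of a turn 7.16, either way. A call with a gripper value outside its range is refused whole. "gripper" is the opening, from -1 (shut) to 1 (fully open), set as the call begins (left out, the last holds). The fingers move at their own pace and stop on an object; "squeeze" is the grip in N (left out, the last holds). Time passes only in rows, so rows that do not move let the fingers close. It gives the time, the measured TCP pose, the force, the opening and the grip force at its end, in the units of the state.
- monitor.read_state(): the state, without advancing time (a new reading comes with each control period).
- eyes.read_camera(name): name is "scene" or "top"; returns the picture (400x640x3 uint8, blue, green, red); there is no depth.
- eyes.camera_model(name): a dict with "fx", "fy", "cx", "cy" (pixels), "rvec" (rotation vector, rad) and "tvec" (3), from world to camera coordinates, as OpenCV has them. Camera axes: x right, y down, z forward; pixel columns grow to the right and rows downward; lengths in m; the calibration is good to about 2 mm. A picture is of the moment at which its call begins. camera_model takes no time and is no camera call.
- ticket.close_job(): hands the job in; it is judged then, once.
The state is a dict: "t": time; "q": joint angles; "dq": joint speeds; "joint_torque": joint torques, N m; "tool_pos": TCP position; "orientation": TCP orientation; "force": force on the tool from outside, world axes, zero at the start; "wrist_torque": the same for the moment, N m; "opening": finger opening in m; "gripper_force": force on a finger pad.
Only numpy, scipy, OpenCV 4.12 (cv2) and the standard library are available. Lean on these libraries where they do the work, as an engineer would, in place of code of your own. Each camera call takes 0.05 s, during which the arm holds its last target. There are 200 camera calls.

TASK

Finish pinning the slice-frame set: swing the loose end of the upper steel frame back over the base until its eye lies over the base's eye, then take the tapered pin out of its wooden stand and press it down through the stacked eyes, so that it draws both frames into line, until its collar sits flat on the upper frame; then let go of it. The lower frame may be up to a centimetre out to either side, so feel the pin through gently, shifting it sideways if it lands on metal instead of forcing it, and do not disturb the other things.

Things in the scene. Friction and masses are not known exactly. Their poses are not given: they have to be found in the camera images.
- base: fixed base of the frame set: dark steel plate 156 x 214 mm, top 24 mm above the worktop, a round boss 35 mm wide at either short end (y = +125 and -125 mm of its own frame). Origin under the plate's centre at worktop height, z up. On it lie two stacked steel frames, 150 x 208 mm outside, bars 14 mm wide, each 8 mm thick (top at 40 mm), with an eye 35 mm wide at both ends
- pivot (a point): axis of the pin already seated at the base's y = -125 mm end, at the base's top. Both frames are held by it and can only turn about it, level and stiffly (about 3 N at the other end moves one); they stay where they are left. The seated pin is like the loose one; its handle stands up to 112 mm above the worktop
- base_eye (a point): centre of the base's eye to be pinned, y = +125 mm of the base, at the base's top (24 mm up, under the frames); axes as the base's. Three round holes 15 mm wide are stacked here: base 24 mm deep (open to the worktop), lower frame 8 mm, upper frame 8 mm. The lower frame's hole starts up to 10 mm off the base's, along the base's +x or -x; it is not measured, only seen or felt down the upper eye
- upper_eye (a point): centre of the upper frame's eye (hole 15 mm wide) on its top face, 40 mm above the worktop, 250 mm from the pivot; it starts 16 to 28 mm off the base's eye, to the base's +x side. Axes turn with the upper frame; parallel to the base's when in line
- upper_knob (a point): middle of the upper frame's black lifting knob (17 mm wide, 40 to 64 mm above the worktop) at the corner by the eye: 66 mm to -x and 30 mm to -y of upper_eye in the upper frame's axes. Can be pinched from above or pushed. A like knob stands at the corner diagonally across
- pin: loose tapered pin, 0.12 kg, 110 mm long, upright in the stand; origin at the tip, z up along it. From the tip: steel taper, 9.6 mm wide at the (slightly rounded) tip and 13.8 mm at 13 mm; straight shank 13.8 mm wide to 38 mm; collar 26 mm wide from 38 to 42 mm; round wooden handle 17 mm wide from 42 to 97 mm (a bead 19 mm wide at 48 mm); knob end 21 mm wide to 110 mm
- pin_grip (a point): point on the pin's axis in the handle, 75 mm above the tip, good to grip from above at any yaw
- pin_collar (a point): centre of the underside of the pin's collar, 38 mm above the tip. Home, it rests on the upper frame, 40 mm above the worktop and 16 mm above base_eye; the tip is then 2 mm above the worktop
- pin_tip (a point): the pin's tip, on its axis
- stand: fixed turned wooden stand, 60 mm wide at the foot and 44 mm tall, with a hole 16.4 mm wide in which the pin stands, its collar resting on top (44 mm above the worktop, so the handle's top is at 116 mm). Origin under its centre. Lift the pin straight up by at least 40 mm to clear it
- ramekin: small white filled ramekin, 57 mm wide, 33 mm tall, loose; leave alone
- timer: red and white kitchen timer, 62 mm wide, 56 mm tall, loose; leave alone
- measure: small steel measuring cup, 57 x 129 x 28 mm, loose; leave alone
There are look-alikes about, which are no part of the job. Of the things that look like the pin, the larger one is meant.

How it is judged:
By the outcome, as a careful person would: the job done as asked, in the order asked, and still so for the second after the job is handed in, with the robot touching nothing.
It also fails if it takes over 72 s, if anything falls off the work surface, if the arm or the gripper's body presses on something with over 40 N, if the wrist force passes 120 N, or if a joint passes its speed limit or range.

## Working session

There is one attempt and no reset: what is moved stays moved. The work goes in short steps, Python scripts to look and compute and a tool call to move; the robot and the scene stay as the last step left them, time stands still between calls to the robot, and variables do not carry over. Pictures are saved under pics/ and viewed, at most 10 in all, crops included, and the job is handed in when it is done.

Besides the shell and the picture viewer there is one more tool, called after "Call:" as a command line: name --argument value ..., lists and objects as JSON in quotes. arm_command: Moves the arm, as the interface text tells. Its arguments: {"type":"object","properties":{"deltas":{"type":"array"},"gripper":{"type":"number"},"squeeze":{"type":"number"}},"required":["deltas"]}

```bash
mkdir -p pics; cat > h.py <<'E'
import numpy as np,cv2
from plant import monitor,eyes,ticket
def cam(n):
    m=eyes.camera_model(n);K=np.array([[m['fx'],0,m['cx']],[0,m['fy'],m['cy']],[0,0,1]]);return K,np.array(m['rvec'],float),np.array(m['tvec'],float)
def px2w(n,uv,z):
    K,r,t=cam(n);R=cv2.Rodrigues(r)[0];d=R.T@np.linalg.solve(K,[uv[0],uv[1],1]);c=-R.T@t
    return c+d*(z-c[2])/d[2]
def w2px(n,P):
    K,r,t=cam(n);return cv2.projectPoints(np.array(P,float).reshape(-1,1,3),r,t,K,None)[0].reshape(-1,2)
def snap(n,f):
    i=eyes.read_camera(n);cv2.imwrite('pics/'+f,i);return i
E
python3 - <<'E'
from h import *
a=snap('top','t0.png');b=snap('scene','s0.png')
for n in('top','scene'):
    K,r,t=cam(n);print(n,K[0,0],-cv2.Rodrigues(r)[0].T@t)
E
```

```text
top 494.1741864704615 [0.40228974 0.11910085 1.34874383]
scene 453.61650603032456 [-0.3138415   0.69667801  0.58528452]
```

View pics/t0.png

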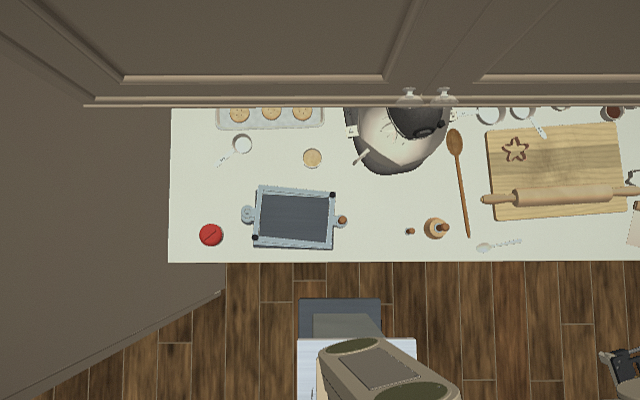

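View pics/s0.png

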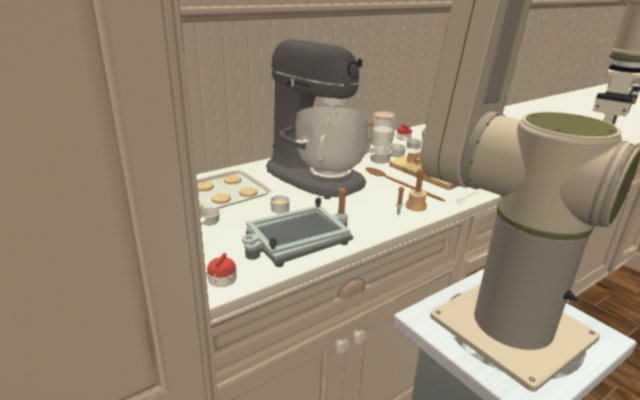

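The top view shows the frame set at about (293,217). The seated pin is at (342,220), so the open eye is on the left at about (248,214). There are two pin look-alikes: one in the turned stand at (437,229) and a smaller one at (410,231). The one in the stand is larger and fits the description. I'll enlarge both areas to confirm.

```bash
python3 - <<'E'
from h import *
a=cv2.imread('pics/t0.png');b=cv2.imread('pics/s0.png')
c1=cv2.resize(a[175:260,225:355],None,fx=6,fy=6,interpolation=cv2.INTER_CUBIC)
cv2.imwrite('pics/c1.png',c1)
c2=cv2.resize(a[205:255,395:465],(560,400),interpolation=cv2.INTER_CUBIC)
c3=cv2.resize(b[155:225,380:450],(400,400),interpolation=cv2.INTER_CUBIC)[:,:240]
cv2.imwrite('pics/c2.png',np.hstack([c2,c3]))
for p,z in(((342,220),.11),((247,214),.04),((437,229),.116),((410,231),.05)):print(px2w('top',p,z).round(4))
E
```

```text
[0.4626 0.0408 0.11  ]
[0.4829 0.2879 0.04  ]
[ 0.4389 -0.1956  0.116 ]
[ 0.436  -0.1413  0.05  ]
```

View pics/c1.png

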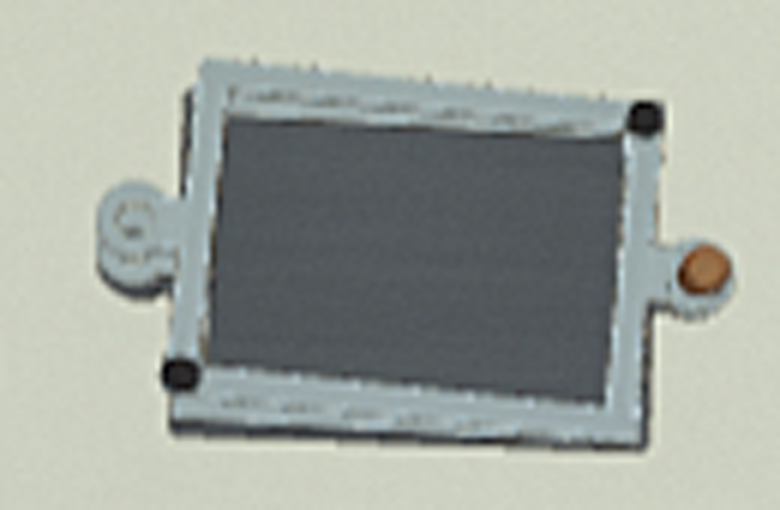

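View pics/c2.png

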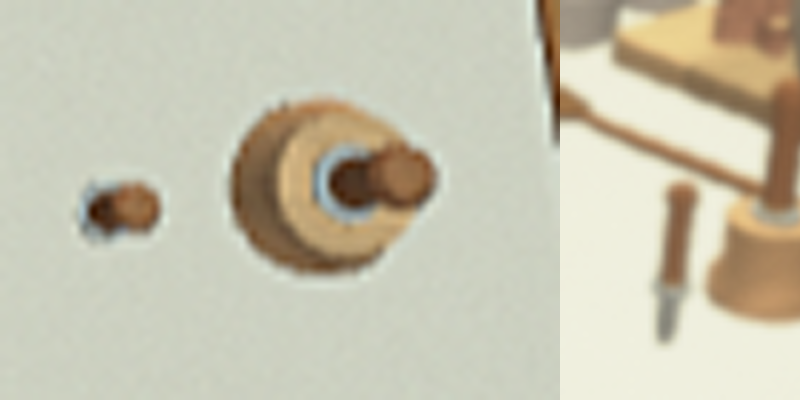

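The crop confirms it: the pin in the stand has its collar at about (438,228), and the small one at (410,231) is a decoy. The open end's eye is at about (246,212), swung up the image to base +x. The upper knob is at about (255,237). Next I'll fit the base and frame angles.

```bash
python3 - <<'E'
from h import *
s=lambda x,y:(225+(x+.5)/6-.5,175+(y+.5)/6-.5)
s2=lambda x,y:(395+(x+.5)/8-.5,205+(y+.5)/8-.5)
P=px2w('top',s(705,268),.112);k=px2w('top',s(180,374),.064);k2=px2w('top',s(645,118),.064);e=px2w('top',s(130,219),.04)
for n,v in zip('P k k2 eye'.split(),(P,k,k2,e)):print(n,v.round(4))
print('pin top',px2w('top',s2(405,178),.116).round(4),'collar',px2w('top',s2(350,184),.048).round(4))
d=(k-k2)[:2];print('knobdist',np.hypot(*d),np.hypot(132,190))
au=np.arctan2(d[1],d[0])-np.arctan2(190,-132);print('upper ang',au)
R=lambda a:np.array([[np.cos(a),-np.sin(a)],[np.sin(a),np.cos(a)]])
pv=((k[:2]-R(au)@[-.066,.220])+(k2[:2]-R(au)@[.066,.030]))/2;print('pivot from knobs',pv)
# base front wall lower edge (z=0) : brightness edge per column
g=cv2.cvtColor(cv2.imread('pics/t0.png'),cv2.COLOR_BGR2GRAY).astype(float)
pts=[]
for c in range(258,330):
    col=g[238:258,c];dd=np.diff(col);i=int(dd.argmax())
    if 0<i<len(dd)-1:
        a,b,q=dd[i-1:i+2];i+=0.5*(a-q)/(a-2*b+q)
    pts.append((c,238+i+.5))
W=np.array([px2w('top',p,0)[:2] for p in pts]);f=cv2.fitLine(W.astype(np.float32),cv2.DIST_HUBER,0,.001,.001).ravel()
ab=np.arctan2(f[1],f[0])-np.pi/2;ab=(ab+np.pi/2)%np.pi-np.pi/2;print('base ang',ab,f)
n=R(ab)@[1,0];print('pivot to edge (78?)',(pv-f[2:])@n,(P[:2]-f[2:])@n)
for p in(pv,P[:2]):print('base_eye',p+R(ab)@[0,.25],'upper_eye',p+R(au)@[0,.25])
st=monitor.read_state();print(st['tool_pos'],st['orientation'],st['opening'])
E
```

```text
P [0.4644 0.0407 0.112 ]
k [0.422  0.2647 0.064 ]
k2 [0.5323 0.0632 0.064 ]
eye [0.4907 0.29   0.04  ]
pin top [ 0.4443 -0.2162  0.116 ] collar [ 0.4447 -0.2165  0.048 ]
knobdist 0.22968431388017743 231.35254483147577
upper ang -0.10658400766311082
pivot from knobs [0.46383396 0.03962314]
base ang -0.041315556 [0.04130376 0.99914664 0.3909667  0.16621572]
pivot to edge (78?) 0.07803381930437976 0.07855404601116758
base_eye [0.47415991 0.2894098 ] upper_eye [0.49042954 0.28820447]
base_eye [0.47472596 0.29050741] upper_eye [0.49099559 0.28930207]
[ 0.16618961 -0.57597836  0.21768639] [-3.10903071e+00 -4.39339834e-01  1.85099136e-04] 0.09325000031559173
```

Call:
arm_command --deltas '[[[2.3,3.1,0,0,0,5.7],[2.3,3.1,0,0,0,5.7],[2.3,3.1,0,0,0,5.7],[2.3,3.1,0,0,0,5.7],[2.3,3.1,0,0,0,5.7],[2.3,3.1,0,0,0,5.7],[2.3,3.1,0,0,0,5.7],[2.3,3.1,0,0,0,5.7],[2.3,3.1,0,0,0,5.7],[2.3,3.1,0,0,0,5.7],[2.3,3.1,0,0,0,5.7],[2.3,3.1,0,0,0,5.3]]]' --gripper -0.1

```text
t: 1.1
tool_pos: [0.4429, -0.2026, 0.2184]
orientation: [-2.328, -2.11, 0.0]
force: [0.3, -0.6, -0.3]
opening: 0.0417
gripper_force: 0.0
```

Call:
arm_command --deltas '[[[-0.2,3.9,-0.4,0,0,0],[-0.2,3.9,-0.4,0,0,0],[-0.2,3.9,-0.4,0,0,0],[-0.2,3.9,-0.4,0,0,0],[-0.2,3.9,-0.4,0,0,0],[-0.2,3.9,-0.4,0,0,0],[-0.2,3.9,-0.4,0,0,0],[-0.2,3.9,-0.4,0,0,0],[-0.2,3.9,-0.4,0,0,0],[-0.2,3.9,-0.4,0,0,0],[-0.1,3.9,-0.4,0,0,0],[0,3.9,-0.4,0,0,0]]]'

```text
t: 2.1
tool_pos: [0.4204, 0.2655, 0.1702]
orientation: [2.333, 2.104, -0.0]
force: [-0.2, -0.1, 0.6]
opening: 0.0419
gripper_force: 0.0
```

Call:
arm_command --deltas '[[[0.15,-0.1,-3,0,0,0],[0,0,-3,0,0,0],[0,0,-2.5,0,0,0],[0,0,-2,0,0,0],[0,0,-1,0,0,0],[0,0,-0.5,0,0,0],[0,0,-0.4,0,0,0],[0,0,0,0,0,0]]]'

```text
t: 2.77
tool_pos: [0.4231, 0.2625, 0.0469]
orientation: [2.333, 2.104, 0.001]
force: [-0.2, -0.5, 0.0]
opening: 0.0421
gripper_force: 0.0
```

```bash
python3 - <<'E'
from h import *
b=snap('scene','s1.png');cv2.imwrite('pics/s1c.png',cv2.resize(b[170:290,200:360],(800,600),interpolation=cv2.INTER_CUBIC))
E
```

```text
(no output)
```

View pics/s1c.png

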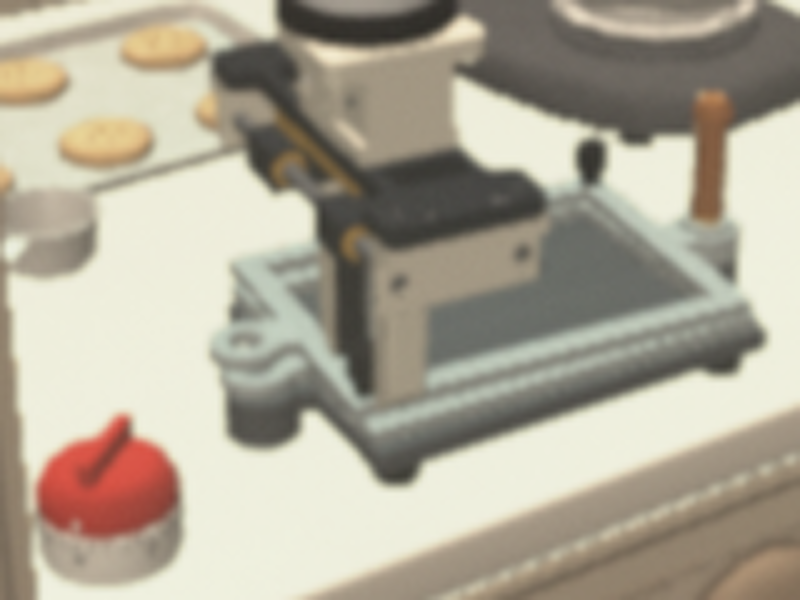

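The fingers straddle the upper knob (crop around (365,370)) and nothing else is touched. Closing on it now.

Call:
arm_command --deltas '[[[0,0.15,-0.1,0,0,0],[0,0,0,0,0,0],[0,0,0,0,0,0],[0,0,0,0,0,0],[0,0,0,0,0,0],[0,0,0,0,0,0]]]' --gripper -1 --squeeze 15

```text
t: 3.32
tool_pos: [0.4229, 0.2643, 0.0461]
orientation: [-2.333, -2.104, -0.001]
force: [-1.7, 0.7, 3.2]
opening: 0.0167
gripper_force: 15.0
```

```bash
python3 - <<'E'
from h import *
s=monitor.read_state();p=np.array(s['tool_pos'])[:2];print(p,s['opening'],s['force'],s['gripper_force'])
piv=np.array([.4641,.0402]);rel=p-piv;print('r',np.hypot(*rel),np.hypot(66,220))
au=np.arctan2(rel[1],rel[0])-np.arctan2(220,-66);print('ang',au,'turn deg',np.degrees(-.0413-au))
da=-.0413-au;R=np.array([[np.cos(da),-np.sin(da)],[np.sin(da),np.cos(da)]]);print('shift cm',((R@rel)-rel)*100)
E
```

```text
[0.42291912 0.26430219] 0.016747345695267427 [-1.73856285  0.66621577  3.20710609] 15.000416189432144
r 0.22785445851699174 229.6867431960321
ang -0.10972487368948114 turn deg 3.920456476123019
shift cm [-1.52258348 -0.33400124]
```

Call:
arm_command --deltas '[[[-0.1,-0.02,0,0,0,0.3],[-0.2,-0.04,0,0,0,0.5],[-0.2,-0.05,0,0,0,0.5],[-0.2,-0.05,0,0,0,0.5],[-0.2,-0.05,0,0,0,0.5],[-0.2,-0.05,0,0,0,0.5],[-0.2,-0.04,0,0,0,0.5],[-0.2,-0.03,0,0,0,0.5],[0,0,0,0,0,0],[0,0,0,0,0,0]]]'

```text
t: 4.15
tool_pos: [0.4077, 0.2609, 0.0461]
orientation: [-2.262, -2.18, -0.001]
force: [-0.3, 4.2, 6.0]
opening: 0.016
gripper_force: 15.0
```

```bash
python3 - <<'E'
from h import *
s=monitor.read_state();p=np.array(s['tool_pos'])[:2];print(p,s['opening'],s['force'],s['gripper_force'])
rel=p-np.array([.4641,.0402]);print('ang',np.arctan2(rel[1],rel[0])-np.arctan2(220,-66))
E
```

```text
[0.40774039 0.26090187] 0.015952190452502898 [-0.2752803   4.23255434  6.02041886] 15.00070184469223
ang -0.041434811278486805
```

Call:
arm_command --deltas '[[[0,0,0,0,0,0],[0,0,0,0,0,0],[0,0,0,0,0,0],[0,0,0.5,0,0,0],[0,0,2,0,0,0],[0,0,3.5,0,0,0],[0,0,3.5,0,0,0],[0,0,3.5,0,0,0],[0,0,3,0,0,0]]]' --gripper -0.1

```text
t: 4.9
tool_pos: [0.4077, 0.2605, 0.2082]
orientation: [2.262, 2.18, 0.001]
force: [0.8, -0.2, -0.3]
opening: 0.0415
gripper_force: 0.0
```

Call:
arm_command --deltas '[[[0.3,-4,0,0,0,0],[0.3,-4,0,0,0,0],[0.3,-4,0,0,0,0],[0.3,-4,0,0,0,0],[0.3,-4,0,0,0,0],[0.3,-4,0,0,0,0],[0.3,-4,0,0,0,0],[0.3,-4,0,0,0,0],[0.3,-4,0,0,0,0],[0.3,-4,0,0,0,0],[0.3,-4,0,0,0,0],[0.4,-3.7,0,0,0,0]]]'

```text
t: 5.9
tool_pos: [0.444, -0.2187, 0.2057]
orientation: [-2.263, -2.179, 0.001]
force: [0.6, 0.6, 0.1]
opening: 0.0418
gripper_force: 0.0
```

```bash
python3 - <<'E'
from h import *
a=snap('top','t2.png')
c1=cv2.resize(a[175:260,225:355],None,fx=6,fy=6,interpolation=cv2.INTER_CUBIC)[:480]
c2=cv2.resize(a[200:225,232:262],(600,500),interpolation=cv2.INTER_CUBIC)
cv2.imwrite('pics/c3.png',cv2.resize(a[198:228,230:270],(800,600),interpolation=cv2.INTER_CUBIC))
cv2.imwrite('pics/c1b.png',c1)
# knob centroids
g=cv2.cvtColor(a,cv2.COLOR_BGR2GRAY)
for n,(x0,y0,x1,y1) in dict(k=(248,230,262,246),k2=(325,188,340,203)).items():
    w=np.clip(60.-g[y0:y1,x0:x1],0,None);yy,xx=np.mgrid[y0:y1,x0:x1];c=((w*xx).sum()/w.sum(),(w*yy).sum()/w.sum());print(n,c,px2w('top',c,.064).round(4))
print(w2px('top',[[.4744,.290,.04],[.4744,.29,.032]]),monitor.read_state()['tool_pos'])
E
```

```text
k (np.float64(255.8117088607595), np.float64(242.30854430379748)) [0.4081 0.2614 0.064 ]
k2 (np.float64(330.0923482849604), np.float64(195.0448548812665)) [0.5302 0.0684 0.064 ]
[[246.18959047 217.22348803]
 [246.58068523 217.38741483]] [ 0.44399793 -0.22414421  0.20546006]
```

View pics/c3.png

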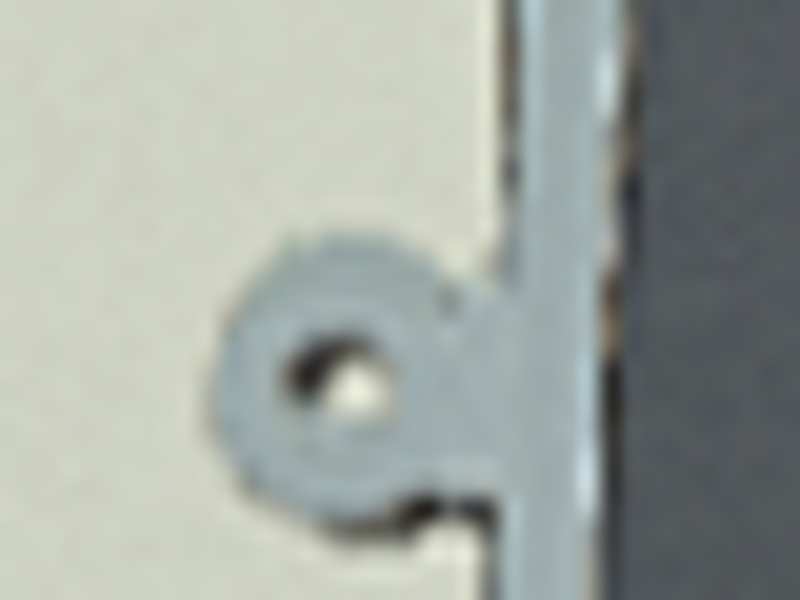

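The upper eye is now at about (246.3,217) and lines up with the base eye. The light gap down the hole is cut off at its lower side by about 4–5 mm, so the lower frame's hole sits about +5 mm toward base +x. I'll enter the eyes slightly to +x. Now I'll get the pin.

Call:
arm_command --deltas '[[[0,0,-2,0,0,0],[0,0,-2,0,0,0],[0,0,0,0,0,0],[0,0,0,0,0,0]]]'

```text
t: 6.28
tool_pos: [0.4436, -0.2157, 0.1646]
orientation: [-2.26, -2.177, 0.002]
force: [-0.2, -0.3, 0.2]
opening: 0.0418
gripper_force: 0.0
```

Call:
arm_command --deltas '[[[0.1,-0.05,-3,0,0,0],[0,0,-3,0,0,0],[0,0,-2,0,0,0],[0,0,-1.2,0,0,0],[0,0,-0.6,0,0,0],[0,0,-0.4,0,0,0],[0,0,0,0,0,0],[0,0,0,0,0,0]]]'

```text
t: 6.95
tool_pos: [0.4468, -0.2173, 0.0651]
orientation: [2.26, 2.179, 0.001]
force: [-0.8, -0.7, -0.0]
opening: 0.0418
gripper_force: 0.0
```

Call:
arm_command --deltas '[[[0,0,0,0,0,0],[0,0,0,0,0,0],[0,0,0,0,0,0],[0,0,0,0,0,0],[0,0,0,0,0,0],[0,0,0,0,0,0],[0,0,0,0,0,0]]]' --gripper -1 --squeeze 30

```text
t: 7.53
tool_pos: [0.4461, -0.2171, 0.0641]
orientation: [2.261, 2.18, 0.0]
force: [-1.2, -0.0, 6.5]
opening: 0.0202
gripper_force: 30.0
```

```bash
python3 - <<'E'
from h import *
b=snap('scene','s3.png');print(w2px('scene',[.4445,-.2163,.08]))
cv2.imwrite('pics/s3c.png',cv2.resize(b[145:220,365:465],(800,600),interpolation=cv2.INTER_CUBIC))
s=monitor.read_state();print(s['opening'],s['force'],s['wrist_torque'])
E
```

```text
[[419.42007604 181.07187256]]
0.020480561491752737 [-1.74013209 -0.21950252  5.38421943] [ 0.00893659  0.07914242 -0.00493931]
```

View pics/s3c.png

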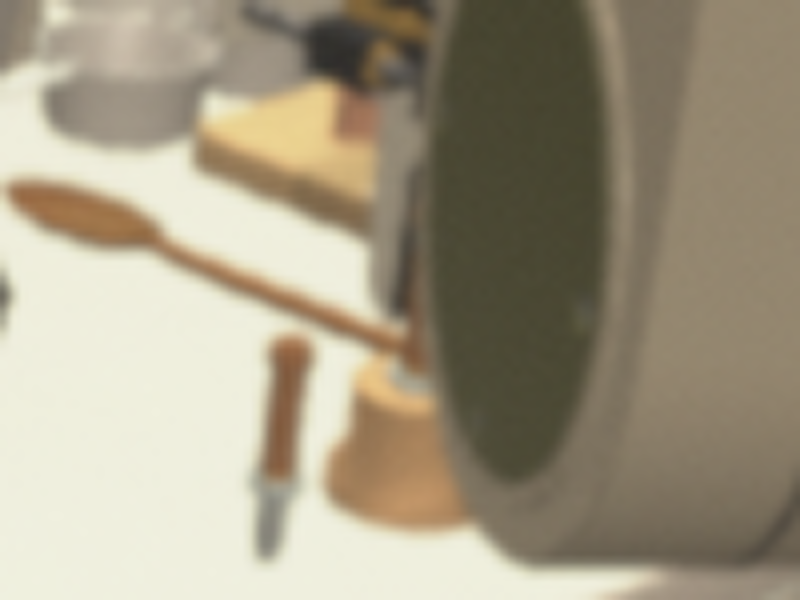

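The arm hides the grip, and the opening of 20 mm suggests the pads touch the 21 mm knob end. I'll regrip about 4 mm lower, onto the 17 mm handle.

Call:
arm_command --deltas '[[[0,0,0,0,0,0],[0,0,0,0,0,0],[0,0,-0.2,0,0,0],[0,0,-0.2,0,0,0],[0,0,0,0,0,0],[0,0,0,0,0,0]]]' --gripper -0.3

```text
t: 8.08
tool_pos: [0.4455, -0.2166, 0.0591]
orientation: [-2.261, -2.18, 0.0]
force: [0.0, -0.2, 0.7]
opening: 0.0324
gripper_force: 0.0
```

Call:
arm_command --deltas '[[[0,0,0,0,0,0],[0,0,0,0,0,0],[0,0,0,0,0,0],[0,0,0,0,0,0],[0,0,0,0,0,0],[0,0,0,0,0,0],[0,0,0,0,0,0]]]' --gripper -1 --squeeze 30

```text
t: 8.67
tool_pos: [0.4458, -0.2168, 0.0597]
orientation: [2.262, 2.18, 0.0]
force: [1.1, 0.2, 0.2]
opening: 0.02
gripper_force: 30.0
```

Call:
arm_command --deltas '[[[0,0,0.3,0,0,0],[0,0,0.7,0,0,0],[0,0,1,0,0,0],[0,0,1.5,0,0,0],[0,0,2,0,0,0],[0,0,2,0,0,0],[0,0,2,0,0,0],[0,0,1,0,0,0],[0,0,0.5,0,0,0]]]'

```text
t: 9.42
tool_pos: [0.447, -0.2175, 0.1725]
orientation: [2.259, 2.177, 0.002]
force: [-0.7, 0.4, -0.3]
opening: 0.0202
gripper_force: 30.0
```

```bash
python3 - <<'E'
from h import *
s=monitor.read_state();print(s['tool_pos'],s['opening'],s['force'],s['wrist_torque'])
E
```

```text
[ 0.44699043 -0.21751564  0.17254243] 0.02021209325214396 [-0.74088205  0.4213619  -0.25192672] [-0.03394403 -0.09651759 -0.02335516]
```

Call:
arm_command --deltas '[[[0,0,2.5,0,0,0],[0,0.7,2,0,0,0],[0.2,2,0,0,0,0],[0.2,3,0,0,0,0],[0.2,3,0,0,0,0],[0.2,3,0,0,0,0],[0.2,3,0,0,0,0],[0.2,3,0,0,0,0],[0.2,3,0,0,0,0],[0.2,3,0,0,0,0],[0.2,3,0,0,0,0],[0.2,3,0,0,0,0]]]'

```text
t: 10.42
tool_pos: [0.4652, 0.0817, 0.2139]
orientation: [-2.262, -2.18, 0.001]
force: [0.5, -0.6, -1.5]
opening: 0.0201
gripper_force: 30.0
```

Call:
arm_command --deltas '[[[0.2,3,0,0,0,0],[0.2,3,0,0,0,0],[0.2,3,0,0,0,0],[0.2,3,0,0,0,0],[0.1,3,0,0,0,0],[0.1,2,0,0,0,0],[0,1,-2,0,0,0],[0,0,-2,0,0,0],[0,0,-2,0,0,0],[0,0,0,0,0,0],[0,0,0,0,0,0]]]'

```text
t: 11.33
tool_pos: [0.4743, 0.2596, 0.1529]
orientation: [-2.261, -2.179, 0.006]
force: [0.3, 0.9, -1.4]
opening: 0.0201
gripper_force: 30.0
```

```bash
python3 - <<'E'
from h import *
s=monitor.read_state();print(s['tool_pos'],s['opening'],s['force'],s['wrist_torque'])
b=snap('scene','s4.png');p=np.array(s['tool_pos']);print(w2px('scene',[p,p-[0,0,.0537]]))
c=w2px('scene',p)[0].astype(int);x,y=c[0]-50,c[1]-25;print(x,y)
cv2.imwrite('pics/s4c.png',cv2.resize(b[y:y+75,x:x+100],(800,600),interpolation=cv2.INTER_CUBIC))
E
```

```text
[0.47433524 0.2596252  0.1528987 ] 0.020050796602662676 [ 0.33466853  0.92940606 -1.40339735] [-0.07979368 -0.10846485  0.0484014 ]
[[262.75858497 193.24064814]
 [263.32440776 214.79231748]]
212 168
```

View pics/s4c.png

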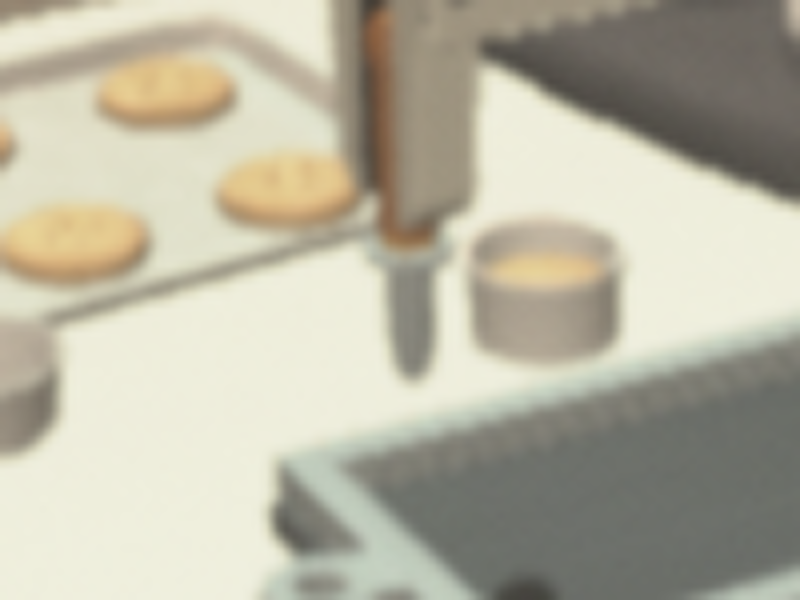

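The pin hangs straight: collar at crop (410,250), tip at (413,378). The tip is exactly where the kinematics predict. Moving over the eye, biased to +x.

Call:
arm_command --deltas '[[[0.05,1,0,0,0,0],[0.1,1,0,0,0,0],[0.05,1,-1,0,0,0],[0,0,-1.5,0,0,0],[0,0,-1.2,0,0,0],[0,0,-0.8,0,0,0],[0,0,-0.5,0,0,0],[0,0,0,0,0,0],[0,0,0,0,0,0],[0,0,0,0,0,0]]]'

```text
t: 12.22
tool_pos: [0.4783, 0.2903, 0.1054]
orientation: [2.262, 2.18, 0.002]
force: [-0.3, 0.0, -1.2]
opening: 0.0202
gripper_force: 30.0
```

```bash
python3 - <<'E'
from h import *
s=monitor.read_state();print(s['tool_pos'],s['opening'],s['force'],s['wrist_torque'])
E
```

```text
[0.47829946 0.29031852 0.10535316] 0.0201985244348341 [-0.25093954  0.01100185 -1.20152162] [-0.04410173 -0.15504878 -0.0085428 ]
```

Call:
arm_command --deltas '[[[-0.1,0,-0.3,0,0,0],[0,0,-0.3,0,0,0],[0,0,-0.3,0,0,0],[0,0,-0.3,0,0,0],[0,0,-0.2,0,0,0],[0,0,0,0,0,0],[0,0,0,0,0,0]]]'

```text
t: 12.8
tool_pos: [0.4766, 0.2901, 0.0904]
orientation: [-2.262, -2.18, 0.001]
force: [-0.2, 0.8, -0.9]
opening: 0.02
gripper_force: 30.0
```

Call:
arm_command --deltas '[[[0,0,-0.15,0,0,0],[0,0,-0.15,0,0,0],[0,0,-0.15,0,0,0],[0,0,-0.15,0,0,0],[0,0,-0.15,0,0,0],[0,0,0,0,0,0],[0,0,0,0,0,0]]]'

```text
t: 13.38
tool_pos: [0.4771, 0.2903, 0.0834]
orientation: [2.262, 2.18, 0.001]
force: [1.1, 0.1, 1.2]
opening: 0.02
gripper_force: 30.0
```

Call:
arm_command --deltas '[[[0,0,-0.1,0,0,0],[0,0,-0.1,0,0,0],[0,0,-0.1,0,0,0],[0,0,0,0,0,0],[0,0,0,0,0,0]]]'

```text
t: 13.8
tool_pos: [0.4771, 0.2903, 0.0804]
orientation: [2.262, 2.18, 0.001]
force: [0.7, -1.0, 4.4]
opening: 0.0196
gripper_force: 30.0
```

Call:
arm_command --deltas '[[[0,0,-0.1,0,0,0],[0,0,-0.1,0,0,0],[0,0,-0.1,0,0,0],[0,0,0,0,0,0],[0,0,0,0,0,0]]]'

```text
t: 14.22
tool_pos: [0.4766, 0.2901, 0.0768]
orientation: [-2.262, -2.18, 0.001]
force: [0.6, 0.2, 2.0]
opening: 0.02
gripper_force: 30.0
```

Call:
arm_command --deltas '[[[-0.03,0,-0.1,0,0,0],[-0.03,0,-0.1,0,0,0],[-0.03,0,-0.1,0,0,0],[-0.03,0,-0.1,0,0,0],[0,0,0,0,0,0],[0,0,0,0,0,0]]]'

```text
t: 14.72
tool_pos: [0.4756, 0.2901, 0.073]
orientation: [2.262, 2.18, -0.0]
force: [2.7, 0.8, 0.8]
opening: 0.0199
gripper_force: 30.0
```

Call:
arm_command --deltas '[[[-0.03,0,-0.1,0,0,0],[-0.02,0,-0.1,0,0,0],[0,0,-0.1,0,0,0],[0,0,-0.1,0,0,0],[0,0,-0.1,0,0,0],[0,0,0,0,0,0],[0,0,0,0,0,0]]]'

```text
t: 15.3
tool_pos: [0.4748, 0.2901, 0.0677]
orientation: [-2.262, -2.18, 0.001]
force: [3.4, 0.4, -1.0]
opening: 0.0198
gripper_force: 30.0
```

Call:
arm_command --deltas '[[[0,0,-0.1,0,0,0],[0,0,-0.1,0,0,0],[0,0,-0.1,0,0,0],[0,0,-0.1,0,0,0],[0,0,-0.1,0,0,0],[0,0,-0.1,0,0,0],[0,0,0,0,0,0],[0,0,0,0,0,0]]]'

```text
t: 15.97
tool_pos: [0.475, 0.2901, 0.0619]
orientation: [-2.262, -2.18, 0.001]
force: [4.0, -0.4, -0.5]
opening: 0.02
gripper_force: 30.0
```

Call:
arm_command --deltas '[[[-0.02,0,-0.1,0,0,0],[-0.02,0,-0.1,0,0,0],[0,0,-0.1,0,0,0],[0,0,-0.1,0,0,0],[0,0,-0.1,0,0,0],[0,0,-0.1,0,0,0],[0,0,-0.05,0,0,0],[0,0,0,0,0,0],[0,0,0,0,0,0]]]'

```text
t: 16.72
tool_pos: [0.4747, 0.2902, 0.0556]
orientation: [2.262, 2.18, 0.0]
force: [3.9, 0.3, 1.4]
opening: 0.0197
gripper_force: 30.0
```

Call:
arm_command --deltas '[[[0,0,-0.06,0,0,0],[0,0,-0.06,0,0,0],[0,0,-0.06,0,0,0],[0,0,0,0,0,0],[0,0,0,0,0,0]]]'

```text
t: 17.13
tool_pos: [0.4754, 0.2906, 0.0554]
orientation: [2.262, 2.18, 0.002]
force: [-0.1, -1.2, 11.6]
opening: 0.0198
gripper_force: 30.0
```

Call:
arm_command --deltas '[[[0,0,-0.08,0,0,0],[0,0,-0.08,0,0,0],[0,0,0,0,0,0],[0,0,0,0,0,0]]]'

```text
t: 17.47
tool_pos: [0.4762, 0.2911, 0.0553]
orientation: [2.261, 2.18, 0.005]
force: [-2.8, -1.9, 20.3]
opening: 0.0198
gripper_force: 30.0
```

Call:
arm_command --deltas '[[[0,0,0.1,0,0,0],[0,0,0.1,0,0,0],[0,0,0,0,0,0],[0,0,0,0,0,0]]]'

```text
t: 17.8
tool_pos: [0.4753, 0.2906, 0.0555]
orientation: [2.262, 2.18, 0.002]
force: [0.2, -1.1, 9.5]
opening: 0.0199
gripper_force: 30.0
```

Call:
arm_command --deltas '[[[0,0,0,0,0,0],[0,0,0,0,0,0],[0,0,0,0,0,0],[0,0,0,0,0,0],[0,0,0,0,0,0]]]' --gripper -0.1

```text
t: 18.22
tool_pos: [0.474, 0.29, 0.0536]
orientation: [-2.261, -2.18, 0.002]
force: [0.1, 1.1, 0.6]
opening: 0.0414
gripper_force: 0.0
```

Call:
arm_command --deltas '[[[0,0,0.5,0,0,0],[0,0,1,0,0,0],[0,0,2,0,0,0],[0,0,3,0,0,0],[0,0,3,0,0,0],[0,0,3,0,0,0],[0,-3,0,0,0,0],[0,-4,0,0,0,0],[0,-4,0,0,0,0],[0,-4,0,0,0,0],[0,-4,0,0,0,0],[0,-4,0,0,0,0]]]'

```text
t: 19.22
tool_pos: [0.4746, 0.0586, 0.1806]
orientation: [2.261, 2.18, 0.002]
force: [1.4, -0.3, -0.0]
opening: 0.0419
gripper_force: 0.0
```

Call:
arm_command --deltas '[[[0,-4,0,0,0,0],[0,-4,0,0,0,0],[0,-4,0,0,0,0],[0,-4,0,0,0,0],[0,-4,0,0,0,0],[0,-3,0,0,0,0],[0,0,0,0,0,0],[0,0,0,0,0,0],[0,0,0,0,0,0]]]'

```text
t: 19.97
tool_pos: [0.4748, -0.1696, 0.1799]
orientation: [2.263, 2.179, 0.001]
force: [-0.3, 0.4, -1.0]
opening: 0.0416
gripper_force: 0.0
```

```bash
python3 - <<'E'
from h import *
a=snap('top','t5.png');b=snap('scene','s5.png')
A=cv2.resize(a[175:260,195:355],None,fx=5,fy=5,interpolation=cv2.INTER_CUBIC)[100:300]
B=cv2.resize(b[180:260,210:370],(800,400),interpolation=cv2.INTER_CUBIC)
cv2.imwrite('pics/f.png',np.vstack([A,B]))
print(monitor.read_state()['t'],w2px('top',[[.4744,.29,.112]]),w2px('scene',[[.4744,.29,.112],[.4744,.29,.04]]))
E
```

```text
20.0667 [[242.44318569 215.6531879 ]] [[251.12946403 213.191885  ]
 [252.24145925 241.16798986]]
```

View pics/f.png

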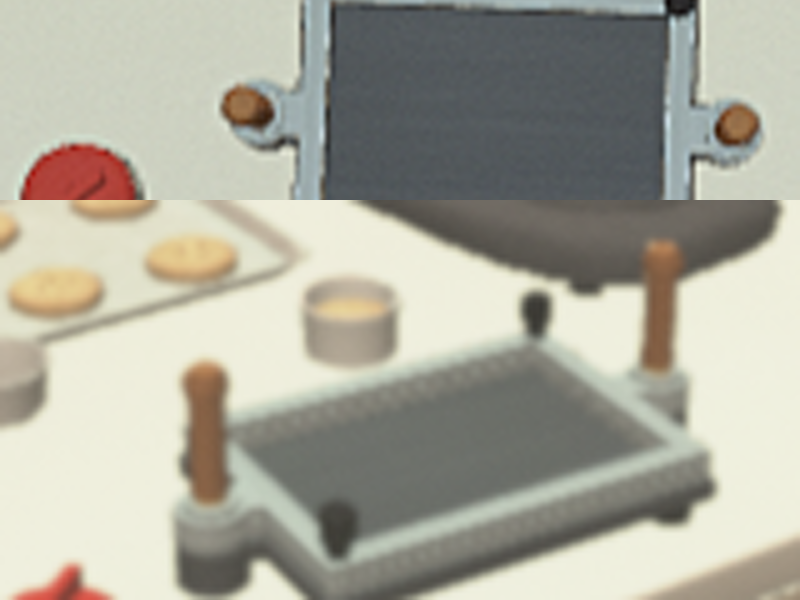

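Both pins now stand alike, with the new collar flat on the upper frame. The pin's top is at about (243,216) in the top view and close to the expected (242.4,215.7). The frames are in line and the timer and ramekin look unmoved.

```bash
python3 -c "
from plant import ticket;print(ticket.close_job())"
```

```text
the job is handed in; nothing more can be done
None
```

I swung the upper frame back over the base and pressed the pin home through all three eyes, with its collar seated on the upper frame, then released it and handed the job in at about 20 s.

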